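# Set the grinder's tool-rest slide and ease off its clamp nut

### The arm

A 6-joint arm with a two-finger parallel gripper is mounted at the origin on the work surface. World frame = base frame: x ahead of the robot, y to its left, z up, the work surface at z = 0. Lengths are in m, angles in degrees, forces in N, time in s.
With the tool pointing down it reaches from about 0.35 to 0.925 m from the base axis. Payload 6.4 kg.
Tool frame: the origin (TCP) lies between the finger pads, 19 mm behind the fingertips; this is the grasp point; z points along the fingers, y is the line along which they close (so a half turn about z gives the same grasp; the last joint's range is limited). The gripper opens to 94 mm and grips with 3 to 60 N. Pads are 16 mm wide; open, the fingers measure 119 mm over their backs; the gripper's body (75 mm by 177 mm) begins 78 mm behind the grasp point.
Start: joints at [64.337, 14.043, 89.255, -0, 76.702, -9.975], TCP at [0.176, 0.626, 0.224] pointing down, gripper open.
Joint ranges: [-179.41, 179.41], [-58.25, 129.5], [7.25, 145.43], [-54.29, 234.29], [11.92, 165.04], [-157.13, 157.13]. Speed limits (degrees/s): [147.25, 147.25, 180, 180, 180, 180].

### API

Orientations are given as [roll, pitch, yaw] about the fixed x, y, z axes, in that order (R = Rz(yaw) Ry(pitch) Rx(roll)).
In Python, from plant import arm gives the robot as it stands.
- The arm moves only by the tool arm_command, never from a script. Its argument "commands" is a list of rows, each a list of 7 numbers: the shift along the tool's x, y, z in cm, then the turn, a rotation vector about the tool's x, y, z in degrees, then the gripper command: -1 is shut, 1 is fully open, values between are in proportion. In form: [[tx, ty, tz, ax, ay, az, jaw], ...]. A call has 1 to 5 rows; each row is the pose to reach, as a shift and turn from the pose commanded when the call began, along the tool's axes at that moment; what a row does not reach only later rows make up. A row lasts 1/8 s, in which the tool goes at most 62.5 mm and 10.7 degrees, less where a joint would pass 70% of its speed; a pose out of reach is approached as far as the arm can. A call with a gripper value outside its range is refused whole. The fingers move at their own pace and stop on an object; "newtons" is the grip in N (left out, the last holds). Time passes only in rows, so rows that repeat a pose let the fingers close. It gives the time, the measured TCP pose, the force, the opening and the grip force at its end, in the units of the state.
- arm.get_state(): the state, without advancing time (a new reading comes with each control period).
- arm.camera(name): name is "side" or "top" or "wrist"; returns a dict with "color" (480x640x3 uint8, red, green, blue), "camera_matrix" (3x3 intrinsics, pixels), "eye" and "rotation" of the camera in the world; the wrist camera has in their place "T_tool_cam" (4x4, takes a point from camera to tool coordinates, whose origin is the TCP and whose axes are the flange's). Camera axes: x right, y up, looking along -z (the intrinsics and any distortion apply to the point x, -y, -z); pixel columns grow to the right and rows downward; lengths in m; the calibration is good to about 2 mm. A picture is of the moment at which its call begins: read the wrist's pose just before it. There is no depth.
- arm.hand_in(): hands the job in; it is judged then, once.
The state is a dict: "time": time; "qpos": joint angles; "qd": joint speeds; "joint_torque": joint torques, N m; "position": TCP position; "tcp_rot": TCP orientation; "ft_force": force on the tool from outside, world axes, zero at the start; "ft_torque": the same for the moment, N m; "opening": finger opening in m; "grip_force": force on a finger pad.
Only numpy, scipy, OpenCV 4.12 (cv2) and the standard library are available. Lean on these libraries where they do the work, as an engineer would, in place of code of your own. Each camera call takes 0.05 s, during which the arm holds its last target. There are 200 camera calls.

### The job

On the tool-rest fixture, pull the sprung slide out by its upright tab until its pointer is level with the line on the marker clip, and leave it there. Then screw the knurled clamp nut down (clockwise from above) until it bottoms out, back it off a quarter turn from there, and finish still gripping the nut at that setting: do not let go of it at the end. Leave the spanner, the compound bar and the tin where they lie.

Things in the scene. Friction and masses are not known exactly. Their poses are not given: they have to be found in the camera images.
- rest_base: dark cast-iron base plate of the fixture, 240 x 100 x 12 mm, bolted down, with two grey rails on top (tops at 24 mm) between which the slide runs, and a grey bridge (top 30 mm) with a 34 mm washer (top 34 mm) across the far end. Origin: centre of its underside on the bench. Its -x axis is the way the slide pulls out; +y is the side with the marker clip; z up
- slide (a joint): how far the flat steel slide is pulled out along the base's -x axis, m: 0 fully in, 0.08 the end of its travel. A light spring (30 N/m, 0.6 N when fully in) pulls it in, but a friction brake of about 5 N keeps it wherever it is left; pulling takes 6 to 9 N
- pull_tab (a point): grip point of the upright aluminium tab on the slide's near end, on the tab's centre line 17 mm below its top (58 mm above the bench). The tab is 12 mm thick along the base's x axis, 44 mm wide along its y axis, its top 75 mm above the bench. Moves with the slide
- pointer (a point): tip of the small brass pointer that sticks out sideways (base +y) from the slide, 26 mm above the bench. It moves along the base's x axis with the slide. It lies 53 mm behind the tab (base +x)
- mark (a point): the white line on the marker clip, a small black block (10 x 14 x 10 mm) fixed on the +y rail, at pointer height, 3 mm to the side of the pointer's path; axes parallel to the base's. The pointer is level with it when both have the same position along the base's x axis; to get there the slide always has to come out 13 to 56 mm
- nut (a joint): how far the knurled nut is screwed down, rad: grows clockwise seen from above; 4.0 = bottomed out on the washer (hard stop), 0 = top of its thread. Right-hand thread, 5 mm per turn (0.8 mm down per rad). Starts between 1.0 and 2.2. Turning takes about 0.1 N m; it stays where it is left. A short dark line from the stud to the rim on the nut's top turns with it
- nut_grip (a point): point on the nut's axis 8 mm below its top face, the height to grip: 56 mm above the bench when bottomed out, 3.2 mm higher at joint value 0. The nut is an upright steel cylinder 40 mm across and 30 mm high with a knurled side, on the stud at the base's far end (50 mm along base +x from its origin); a 16 mm stud stands up to 8 mm out of its top (look only)
- wrench: bystander: an open-ended steel spanner 170 mm long lying flat; origin at the centre of its underside. Leave it alone
- compound_bar: bystander: a dull pink bar of polishing compound half in a paper wrapper, 110 x 45 x 35 mm; origin at the centre of its underside. Leave it alone
- tin: bystander: a small round metal tin, 64 mm across, 55 mm high; origin at the centre of its underside. Leave it alone

How it is judged:
By the outcome, as a careful person would: the job done as asked, in the order asked, and still so for the second after the job is handed in, while the arm keeps its last pose, push and grip.
It also fails if it takes over 72 s, if anything falls off the work surface, if the arm or the gripper's body presses on something with over 40 N, if the wrist force passes 120 N, or if a joint passes its speed limit or range.

## Working session

There is one attempt and no reset: what is moved stays moved. The work goes in short steps, Python scripts to look and compute and a tool call to move; the robot and the scene stay as the last step left them, time stands still between calls to the robot, and variables do not carry over. Pictures are saved under pics/ and viewed, at most 10 in all, crops included, and the job is handed in when it is done.

Besides the shell and the picture viewer there is one more tool, called after "Request:" in YAML: its name, and indented under it one key for each argument. arm_command: Moves the arm, as the interface text tells. Its arguments: {"type":"object","properties":{"commands":{"type":"array","items":{"type":"array","items":{"type":"number"}}},"newtons":{"type":"number"}},"required":["commands"]}

```bash
mkdir -p pics; ls; cat > h.py <<'E'
import numpy as np, cv2
from plant import arm
def ray(c,u,v):
    K=np.array(c["camera_matrix"]);d=np.linalg.inv(K)@[u,v,1];d=np.array([d[0],-d[1],-d[2]])
    return np.array(c["eye"]),np.array(c["rotation"])@d
def onz(c,u,v,z):
    e,d=ray(c,u,v);return e+d*(z-e[2])/d[2]
def proj(c,p):
    q=np.array(c["rotation"]).T@(np.array(p)-np.array(c["eye"]));q=np.array(c["camera_matrix"])@[q[0],-q[1],-q[2]];return q[:2]/q[2]
def save(n,im):cv2.imwrite(f"pics/{n}.png",im[:,:,::-1])
E
python3 - <<'E'
from h import *
s=arm.get_state();print(s)
for n in("top","side"):
    c=arm.camera(n);save(n,c["color"]);print({k:v for k,v in c.items() if k!="color"})
E
```

```text
pics
{'time': 0.0, 'qpos': array([ 6.43344068e+01,  1.40827226e+01,  8.93221786e+01, -1.28514441e-03,
        7.67008376e+01, -9.97685051e+00]), 'qd': array([ 0.06212708,  0.03520736, -0.08014913,  0.13725195, -0.09042623,
       -0.04432102]), 'joint_torque': array([-5.87094746e-04, -4.15849078e+01, -3.14593363e+01,  6.84740231e-02,
        3.34917277e-02, -1.56985243e-04]), 'position': array([0.17554592, 0.62528096, 0.22318655]), 'tcp_rot': array([-1.79895644e+02, -1.70880400e-02,  1.64311539e+02]), 'ft_force': array([-0.6135232, -1.0443708, -0.633556 ]), 'ft_torque': array([-0.02918851,  0.04254046, -0.01490222]), 'grip_force': 0.0, 'opening': 0.09400717585435064}
{'camera_matrix': array([[554.22963284,   0.        , 318.86530146],
       [  0.        , 554.22963284, 239.82281916],
       [  0.        ,   0.        ,   1.        ]]), 'eye': array([0.47475254, 0.03665522, 0.99234532]), 'rotation': array([  8.48730396,  -0.28312627, -89.50816026])}
{'camera_matrix': array([[556.40294489,   0.        , 320.42966293],
       [  0.        , 556.40294489, 243.96221164],
       [  0.        ,   0.        ,   1.        ]]), 'eye': array([ 0.23245877, -0.33016436,  0.75172374]), 'rotation': array([ 38.32468921,   0.86635426, -47.86560917])}
```

```bash
python3 - <<'E'
s=open('h.py').read().replace('np.array(c["rotation"])','Rm(c["rotation"])').replace("from plant","from scipy.spatial.transform import Rotation as Ro\nfrom plant")
s+='def Rm(r):return Ro.from_euler("xyz",r,degrees=True).as_matrix()\n'
open('h.py','w').write(s)
E
```

```text
(no output)
```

View pics/top.png

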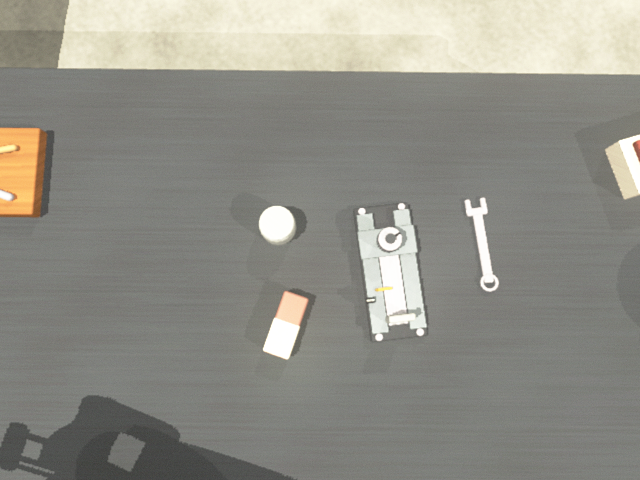

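View pics/side.png

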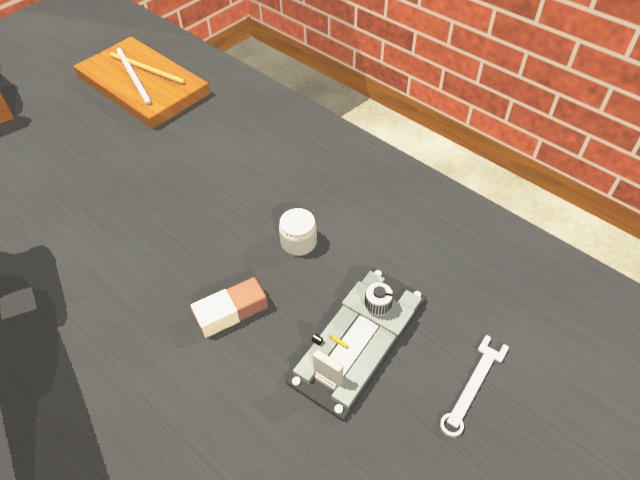

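```bash
python3 - <<'E'
from h import *
t=dict(arm.camera("top"));c=t["color"]
g=c.min(2)
# bolts refine
B=[]
for u,v in((362,211),(402,206),(379,337),(420,332)):
    w=g[v-6:v+7,u-6:u+7].astype(int);m=w>195;ys,xs=np.nonzero(m);B.append((u-6+xs.mean(),v-6+ys.mean()));print(B[-1],m.sum(),end=' ')
P=np.array([onz(t,*b,0.016) for b in B]);print(P.round(4))
o=P.mean(0);ax=(P[0]+P[1]-P[2]-P[3]);yaw=np.degrees(np.arctan2(ax[1],ax[0]));print('origin',o,'yaw',yaw)
ex=np.array([np.cos(np.radians(yaw)),np.sin(np.radians(yaw)),0]);ey=np.array([-ex[1],ex[0],0])
for n,p in(("nut",onz(t,390,239,.066)),("tab",onz(t,402,317,.075)),("clip",onz(t,371,299.5,.03)),("ptr",onz(t,376.5,290,.026))):
    print(n,p.round(4),'base',((p-o)@ex).round(4),((p-o)@ey).round(4))
print('nut pred',o+.05*ex)
hsv=cv2.cvtColor(c,cv2.COLOR_RGB2HSV);m=(hsv[:,:,1]>120)&(hsv[:,:,0]>15)&(hsv[:,:,0]<35);m[:,:340]=0;m[:,440:]=0
ys,xs=np.nonzero(m);print('brass',xs.min(),xs.max(),ys.min(),ys.max(),ys.mean())
save('crop',cv2.resize(c[195:345,340:440],None,fx=4,fy=4,interpolation=cv2.INTER_CUBIC))
E
```

```text
(np.float64(362.2658227848101), np.float64(213.29113924050634)) 79 (np.float64(401.7283950617284), np.float64(208.59259259259258)) 81 (np.float64(378.4782608695652), np.float64(335.0289855072464)) 69 (np.float64(419.3939393939394), np.float64(330.030303030303)) 66 [[ 0.6694 -0.0444  0.016 ]
 [ 0.6786 -0.1154  0.016 ]
 [ 0.4542 -0.0719  0.016 ]
 [ 0.4634 -0.1432  0.016 ]]
origin [ 0.56639146 -0.09373708  0.016     ] yaw 7.334303458607153
nut [ 0.6156 -0.087   0.066 ] base 0.0496 0.0004
tab [ 0.4849 -0.1042  0.075 ] base -0.0821 0.0
clip [ 0.5149 -0.0579  0.03  ] base -0.0465 0.0421
ptr [ 0.5316 -0.0679  0.026 ] base -0.0312 0.03
nut pred [ 0.61598237 -0.08735415  0.016     ]
brass 376 391 288 290 288.77272727272725
```

View pics/crop.png

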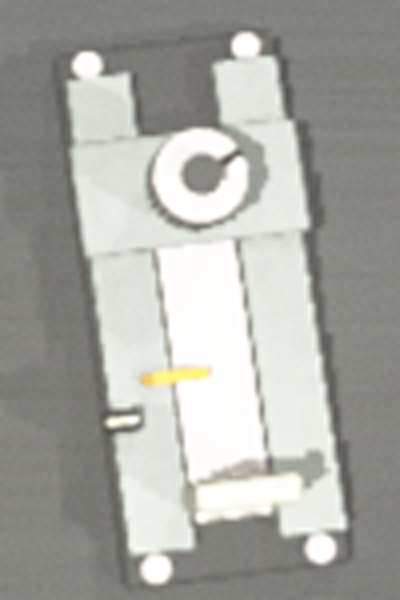

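Request:
arm_command:
  commands:
    - [-3.8,-4.8,0,0,0,5,1]
    - [-7.6,-9.6,0,0,0,10,1]
    - [-11.4,-14.4,0,0,0,15,1]
    - [-15.2,-19.2,0,0,0,20,1]
    - [-19,-24,0,0,0,25,1]

```text
time: 0.78
position: [0.294, 0.3415, 0.2241]
tcp_rot: [180.0, 0.0, 139.2]
ft_force: [0.1, 0.1, 0.5]
opening: 0.0939
grip_force: 0.0
```

```bash
cat >> h.py <<'E'
def to(x,y,z,yaw):
    s=arm.get_state();r=Ro.from_euler("xyz",s["tcp_rot"],degrees=True)
    g=Ro.from_euler("xyz",[180,0,yaw],degrees=True)
    print("t",s["time"],"pos",s["position"].round(4),s["tcp_rot"].round(2),"q6",s["qpos"][5].round(1),"F",s["ft_force"].round(2),"Mz",s["ft_torque"][2].round(3),"op",round(s["opening"],4),s["grip_force"])
    print("cm",(r.inv().apply(np.array([x,y,z])-s["position"])*100).round(2),"deg",np.degrees((r.inv()*g).as_rotvec()).round(2))
E
python3 - <<'E'
from h import *
to(.485,-.104,.2,97.33)
c=arm.camera("wrist");print(c["T_tool_cam"],c["camera_matrix"])
E
```

```text
t 0.775 pos [0.294  0.3415 0.2241] [1.7999e+02 1.0000e-02 1.3918e+02] q6 -14.4 F [0.13 0.14 0.49] Mz -0.005 op 0.0939 0.0
cm [-43.58 -21.23   2.42] deg [1.000e-02 1.000e-02 4.185e+01]
[[-3.07635919e-04  9.66243088e-01  2.57631907e-01  7.45941425e-02]
 [ 9.99999914e-01  3.69220917e-04 -1.90664533e-04  1.04333764e-04]
 [-2.79351376e-04  2.57631826e-01 -9.66243119e-01 -1.61804412e-01]
 [ 0.00000000e+00  0.00000000e+00  0.00000000e+00  1.00000000e+00]] [[430.175232     0.         322.57284772]
 [  0.         430.175232   245.94674773]
 [  0.           0.           1.        ]]
```

Request:
arm_command:
  commands:
    - [-5.4,-2.6,0.3,0,0,5,1]
    - [-10.8,-5.2,0.6,0,0,10.4,1]
    - [-16.2,-7.9,0.9,0,0,15.6,1]
    - [-21.6,-10.5,1.2,0,0,20.8,1]
    - [-27,-13.2,1.5,0,0,26,1]

```text
time: 1.45
position: [0.4128, 0.0654, 0.2092]
tcp_rot: [180.0, 0.0, 113.1]
ft_force: [1.2, 0.1, 0.3]
opening: 0.0941
grip_force: 0.0
```

```bash
python3 -c "
from h import *
to(.485,-.104,.2,97.33)"
```

```text
t 1.45 pos [0.4128 0.0654 0.2092] [1.7996e+02 1.0000e-02 1.1313e+02] q6 -29.8 F [1.22 0.12 0.32] Mz -0.01 op 0.0941 0.0
cm [-18.41  -0.02   0.93] deg [4.00e-02 1.00e-02 1.58e+01]
```

Request:
arm_command:
  commands:
    - [-4.6,0,0.2,0,0,5,1]
    - [-9.2,0,0.4,0,0,9,1]
    - [-13.8,0,0.6,0,0,13,1]
    - [-18.4,0,0.9,0,0,15.8,1]
    - [-18.4,0,0.9,0,0,15.8,1]

```text
time: 2.08
position: [0.4856, -0.1038, 0.1998]
tcp_rot: [-180.0, -0.0, 97.3]
ft_force: [0.2, 0.9, -0.6]
opening: 0.0942
grip_force: 0.0
```

```bash
cat >> h.py <<'E'
def wrist():
    s=arm.get_state();c=arm.camera("wrist");r=Rm(s["tcp_rot"]);T=np.array(c["T_tool_cam"])
    R=r@T[:3,:3];return dict(c,eye=s["position"]+r@T[:3,3],rotation=Ro.from_matrix(R).as_euler("xyz",degrees=True))
E
python3 - <<'E'
from h import *
to(.485,-.104,.058,97.33)
c=wrist();save("w1",c["color"])
print(proj(c,[.5316,-.0679,.026]),proj(c,[.5149,-.0579,.03]),proj(c,[.485,-.104,.075]))
E
```

```text
t 2.075 pos [ 0.4856 -0.1038  0.1998] [-1.7995e+02 -2.0000e-02  9.7310e+01] q6 -32.5 F [ 0.22  0.9  -0.59] Mz -0.04 op 0.0942 0.0
cm [-0.02 -0.05 14.18] deg [-0.05 -0.02 -0.02]
[386.67542679 191.0553027 ] [368.02440895 176.02079187] [321.43191568 243.93129791]
```

View pics/w1.png

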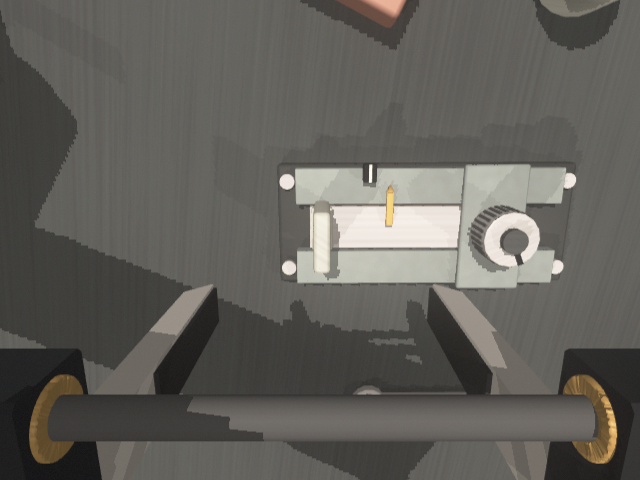

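Request:
arm_command:
  commands:
    - [0,0,4.5,0,0,0,0]
    - [0,0,9.5,0,0,0,0]
    - [0,0,14.2,0,0,0,0]
    - [0,0,14.2,0,0,0,-1]
    - [0,0,14.2,0,0,0,-1]
  newtons: 20

```text
time: 2.75
position: [0.4863, -0.1015, 0.0601]
tcp_rot: [179.9, 0.1, 97.6]
ft_force: [0.6, -0.4, 0.9]
opening: 0.0473
grip_force: 0.0
```

Request:
arm_command:
  commands:
    - [0,0,0,0,0,0,-1]
    - [0,0,0,0,0,0,-1]
    - [0,0,0,0,0,0,-1]

```text
time: 3.12
position: [0.4858, -0.102, 0.0591]
tcp_rot: [179.9, 0.0, 97.5]
ft_force: [-0.2, 0.2, 0.5]
opening: 0.0172
grip_force: 0.0
```

```bash
python3 - <<'E'
from h import *
to(.485,-.104,.058,97.33)
c=wrist();save("w2",c["color"])
b=np.array([.5664,-.0937,0])
print(proj(c,[.5316,-.0679,.026]),proj(c,[.5149,-.0579,.03]))
E
```

```text
t 3.125 pos [ 0.4858 -0.102   0.0591] [1.7993e+02 5.0000e-02 9.7510e+01] q6 -32.5 F [-0.24  0.19  0.49] Mz -0.003 op 0.0172 0.0
cm [-0.19 -0.1   0.11] deg [0.07 0.05 0.18]
[429.10045468 235.48377519] [399.05351743 211.43477667]
```

View pics/w2.png

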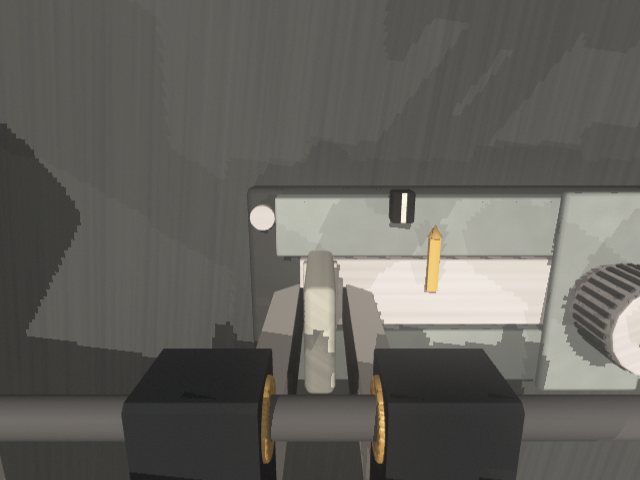

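Request:
arm_command:
  commands:
    - [0,0,0,0,0,0,-1]
    - [0,0,0,0,0,0,-1]
    - [0,0,0,0,0,0,-1]

```text
time: 3.55
position: [0.4852, -0.1019, 0.0587]
tcp_rot: [-180.0, 0.0, 97.5]
ft_force: [-4.4, -0.2, 6.0]
opening: 0.0117
grip_force: 20.0
```

```bash
cat >> h.py <<'E'
from numpy import cos,sin,radians
EX=np.array([cos(radians(7.33)),sin(radians(7.33)),0]);EY=np.array([-EX[1],EX[0],0]);O=np.array([.5664,-.0937,0])
def gauge(c):
    im=c["color"];hsv=cv2.cvtColor(im,cv2.COLOR_RGB2HSV)
    m=((hsv[:,:,1]>110)&(hsv[:,:,0]>12)&(hsv[:,:,0]<35)).astype(np.uint8);m[340:]=0
    n,l,st,ce=cv2.connectedComponentsWithStats(m);i=1+np.argmax(st[1:,4]);ys,xs=np.nonzero(l==i)
    y0=ys.min();k=ys<y0+4;tip=(xs[k].mean(),y0)
    print("brass",st[i],"tip",tip)
    tb=onz(c,*tip,.026);px=(tb-O)@EX;print("pointer base",px,(tb-O)@EY)
    # clip: black blob next to pointer
    u,v=proj(c,O+EX*(px-.0)+EY*.042+[0,0,.03]);
    bl=(im.max(2)<45).astype(np.uint8);bl=cv2.morphologyEx(bl,cv2.MORPH_CLOSE,np.ones((9,9)));bl[300:]=0
    n,l,st,ce=cv2.connectedComponentsWithStats(bl)
    for j in range(1,n):
        x,y,w,h,a=st[j]
        if a>150 and w<60 and h<70 and abs(ce[j][1]-v)<50 and abs(ce[j][0]-u)<200:
            s=im[y+2:y+h-2,x+3:x+w-3].min(2)>150;yy,xx=np.nonzero(s)
            if len(xx)<5: continue
            uu,vv=xx.mean()+x+3,yy.mean()+y+2
            print("clip",st[j],"line",uu,vv,yy.min()+y+2,yy.max()+y+2,"dx(mm) pull needed z26,30,34",[round(((px-(onz(c,uu,vv,z)-O)@EX))*1e3,2) for z in(.026,.03,.034)])
E
python3 - <<'E'
from h import *
to(.485,-.104,.058,97.33)
gauge(wrist())
c=dict(arm.camera("top"))
p=proj(c,[.5316,-.0679,.026]);
E
```

```text
t 3.55 pos [ 0.4852 -0.1019  0.0587] [-1.7997e+02  1.0000e-02  9.7520e+01] q6 -32.5 F [-4.45 -0.19  5.96] Mz 0.006 op 0.0117 20.001352429389954
cm [-0.2  -0.05  0.07] deg [-0.03  0.01  0.19]
brass [429 226  16  66 664] tip (np.float64(437.77777777777777), np.int64(226))
pointer base -0.028210073995386043 0.034778030729245436
```

Request:
arm_command:
  commands:
    - [0,-0.4,0,0,0,0,-1]
    - [0,-0.8,0,0,0,0,-1]
    - [0,-1.2,0,0,0,0,-1]
    - [0,-1.3,0,0,0,0,-1]
    - [0,-1.3,0,0,0,0,-1]

```text
time: 4.28
position: [0.4737, -0.1035, 0.0587]
tcp_rot: [179.8, 0.0, 97.5]
ft_force: [6.2, 1.6, 0.1]
opening: 0.0118
grip_force: 20.0
```

```bash
sed -i 's/max(2)<45/max(2)<60/; s/a>150/a>80/' h.py; python3 - <<'E'
from h import *
to(.485,-.104,.058,97.33)
c=wrist();gauge(c)
print(c["color"][200:216:4,405:480:4].max(2))
E
```

```text
t 4.275 pos [ 0.4737 -0.1035  0.0587] [1.798e+02 3.000e-02 9.748e+01] q6 -33.3 F [6.22 1.63 0.14] Mz -0.003 op 0.0118 20.01130521297455
cm [-0.2   1.11  0.08] deg [0.2  0.03 0.15]
brass [429 226  15  65 667] tip (np.float64(437.7), np.int64(226))
pointer base -0.03966872582345051 0.03463398036872419
clip [417 189  26  27 215] line 431.70873786407765 203.05825242718447 193 213 dx(mm) pull needed z26,30,34 [np.float64(3.5), np.float64(4.54), np.float64(5.58)]
[[164 163 164  50  58  63  76 247  63  62 172 172 170 185 184 184 185 184
  182]
 [165 164 162  54  60  63 135 247  66  63 170 185 184 183 184 186 187 184
  184]
 [165 164 163  56  63  66 189 247  64  64 186 183 182 184 184 187 186 184
  185]
 [164 164 163  59  64  66 228 248  67  63 184 183 183 184 184 185 187 185
  186]]
```

Request:
arm_command:
  commands:
    - [0,-0.2,0,0,0,0,-1]
    - [0,-0.4,0,0,0,0,-1]
    - [0,-0.5,0,0,0,0,-1]
    - [0,-0.5,0,0,0,0,-1]
    - [0,-0.5,0,0,0,0,-1]

```text
time: 4.95
position: [0.4688, -0.1041, 0.0587]
tcp_rot: [179.8, 0.0, 97.5]
ft_force: [5.5, 1.7, -1.0]
opening: 0.0119
grip_force: 20.0
```

Request:
arm_command:
  commands:
    - [0,0,0,0,0,0,-0.3]
    - [0,0,0,0,0,0,-0.3]
    - [0,0,-5,0,0,0,-0.3]
    - [0,2.6,-7,0,0,0,-0.3]
    - [0,5.3,-7,0,0,0,-0.3]

```text
time: 5.58
position: [0.5218, -0.0977, 0.1306]
tcp_rot: [179.8, 0.1, 97.5]
ft_force: [0.7, -0.4, -0.2]
opening: 0.033
grip_force: 0.0
```

Request:
arm_command:
  commands:
    - [0,0,0,0,0,0,-0.3]
    - [0,0,0,0,0,0,-0.3]

```text
time: 5.82
position: [0.5187, -0.0969, 0.1273]
tcp_rot: [-179.9, -0.1, 97.5]
ft_force: [-0.6, 1.0, -0.1]
opening: 0.0327
grip_force: 0.0
```

```bash
python3 - <<'E'
from h import *
to(.47,-.104,.058,97.33)
c=wrist();gauge(c);save("w3",cv2.resize(c["color"][100:300,220:420],None,fx=3,fy=3,interpolation=cv2.INTER_CUBIC))
E
```

```text
t 5.825 pos [ 0.5187 -0.0969  0.1273] [-1.7988e+02 -6.0000e-02  9.7520e+01] q6 -30.4 F [-0.58  0.97 -0.15] Mz -0.002 op 0.0327 0.0
cm [-0.07 -4.91  6.94] deg [-0.12 -0.06  0.19]
brass [323 204   9  49 333] tip (np.float64(327.3), np.int64(204))
pointer base -0.04484383077961317 0.03439749818417906
```

View pics/w3.png

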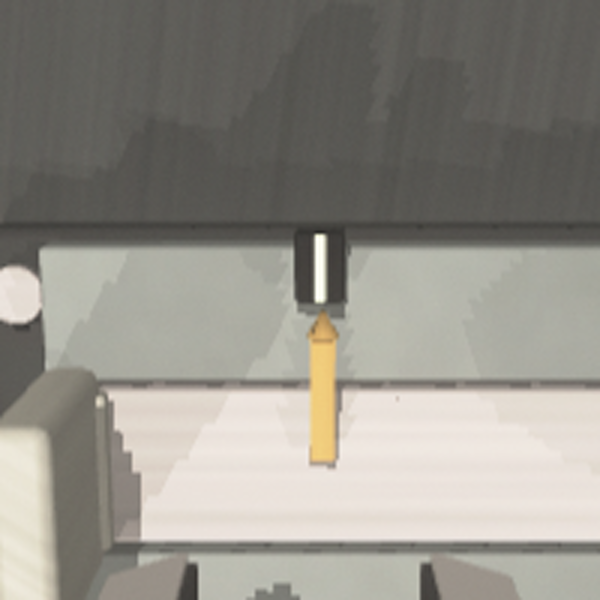

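Request:
arm_command:
  commands:
    - [0,2,0,0,0,-10,1]
    - [-0.1,4,0,0,0,-20,1]
    - [-0.2,6,0,0,0,-30,1]
    - [-0.3,8,0,0,0,-40,1]
    - [-0.3,9.8,0,0,0,-50,1]

```text
time: 6.5
position: [0.6171, -0.0874, 0.1277]
tcp_rot: [-180.0, -0.1, 147.8]
ft_force: [-0.2, -0.3, 0.5]
opening: 0.0796
grip_force: 0.0
```

Request:
arm_command:
  commands:
    - [0,0,0,0,0,-10,1]
    - [0,0,0,0,0,-20,1]
    - [0,0,0,0,0,-30,1]
    - [0,0,0,0,0,-30,1]
    - [0,0,0,0,0,-30,1]

```text
time: 7.12
position: [0.617, -0.0874, 0.128]
tcp_rot: [180.0, -0.0, 177.4]
ft_force: [0.5, 0.0, 0.6]
opening: 0.0943
grip_force: 0.0
```

```bash
python3 - <<'E'
from h import *
to(.6158,-.0872,.058,177.33)
c=wrist();save("w4",c["color"]);print(proj(c,[.6158,-.0872,.066]),proj(c,[.6158,-.0872,.074]))
E
```

```text
t 7.125 pos [ 0.617  -0.0874  0.128 ] [ 1.7999e+02 -4.0000e-02  1.7736e+02] q6 -105.8 F [0.55 0.03 0.6 ] Mz 0.03 op 0.0943 0.0
cm [0.11 0.01 7.  ] deg [ 0.01 -0.04  0.03]
[322.79886286 270.16221265] [322.81211087 274.87680656]
```

View pics/w4.png

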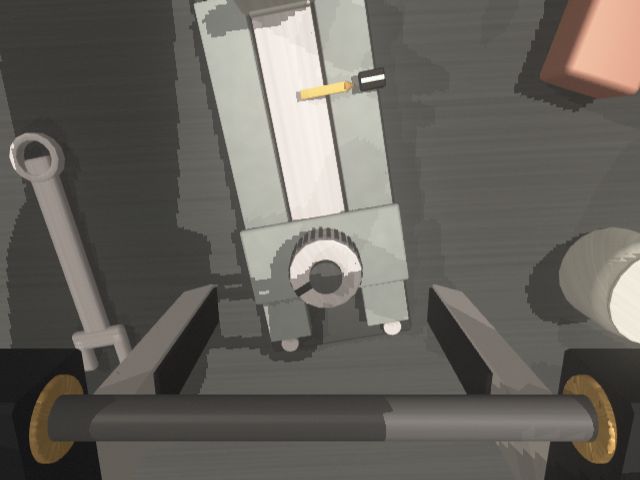

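Request:
arm_command:
  commands:
    - [0,0.15,3,0,0,0,0.5]
    - [0,0.15,6,0,0,0,0]
    - [0,0.15,7,0,0,0,-0.1]
    - [0,0.15,7,0,0,0,-1]
    - [0,0.15,7,0,0,0,-1]
  newtons: 30

```text
time: 7.8
position: [0.6186, -0.0861, 0.0597]
tcp_rot: [-180.0, 0.1, 177.5]
ft_force: [-0.8, -0.0, -0.1]
opening: 0.0479
grip_force: 0.0
```

Request:
arm_command:
  commands:
    - [0,0,0,0,0,0,-1]
    - [0,0,0,0,0,0,-1]
    - [0,0,0,0,0,0,-1]

```text
time: 8.18
position: [0.6186, -0.086, 0.0597]
tcp_rot: [-180.0, 0.1, 177.5]
ft_force: [0.3, 1.3, 6.0]
opening: 0.0394
grip_force: 30.0
```

Request:
arm_command:
  commands:
    - [0.1,0,0.01,0,0,8,-1]
    - [0.1,0,0.02,0,0,16,-1]
    - [0.1,0,0.03,0,0,24,-1]
    - [0.1,0,0.04,0,0,32,-1]
    - [0.1,0,0.05,0,0,40,-1]

```text
time: 8.8
position: [0.6183, -0.0865, 0.0592]
tcp_rot: [179.9, 0.2, 137.3]
ft_force: [2.4, -0.9, 2.4]
opening: 0.0393
grip_force: 30.0
```

```bash
python3 -c "
from h import *
to(.6165,-.0865,.059,137)
c=wrist();save('w5',c['color'])"
```

```text
t 8.8 pos [ 0.6183 -0.0865  0.0592] [179.92   0.25 137.27] q6 -65.6 F [ 2.4  -0.89  2.35] Mz 0.123 op 0.0393 29.99686896800995
cm [ 0.13 -0.12  0.02] deg [0.08 0.25 0.28]
```

View pics/w5.png

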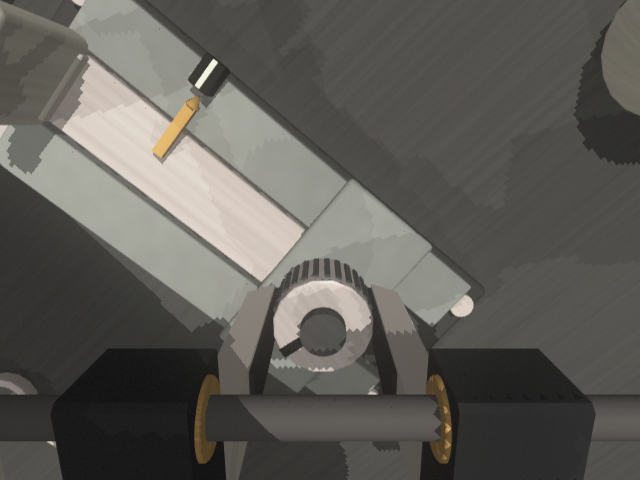

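Request:
arm_command:
  commands:
    - [0,0,0.01,0,0,10,-1]
    - [0,0,0.03,0,0,20,-1]
    - [0,0,0.04,0,0,30,-1]
    - [0,0,0.06,0,0,40,-1]
    - [0,0,0.07,0,0,50,-1]

```text
time: 9.48
position: [0.6176, -0.0868, 0.0584]
tcp_rot: [179.9, 0.1, 87.3]
ft_force: [0.4, -2.3, 5.3]
opening: 0.0395
grip_force: 30.0
```

```bash
python3 -c "
from h import *
to(.6165,-.0865,.059,137)"
```

```text
t 9.475 pos [ 0.6176 -0.0868  0.0584] [1.7987e+02 1.1000e-01 8.7330e+01] q6 -15.7 F [ 0.4  -2.26  5.31] Mz 0.078 op 0.0395 29.995924830436707
cm [ 0.02 -0.11 -0.06] deg [  0.07   0.16 -49.67]
```

Request:
arm_command:
  commands:
    - [0,0,0.01,0,0,5,-1]
    - [0,0,0.01,0,0,10,-1]
    - [0,0,0.02,0,0,15,-1]

```text
time: 9.85
position: [0.6174, -0.0867, 0.0582]
tcp_rot: [179.9, 0.1, 72.5]
ft_force: [-1.0, -1.7, 5.1]
opening: 0.039
grip_force: 30.0
```

```bash
python3 -c "
from h import *
to(.6165,-.0865,.059,72.3)"
```

```text
t 9.85 pos [ 0.6174 -0.0867  0.0582] [1.7987e+02 8.0000e-02 7.2490e+01] q6 -0.8 F [-1.03 -1.72  5.08] Mz 0.129 op 0.039 29.999499320983887
cm [-0.01 -0.1  -0.08] deg [0.13 0.08 0.19]
```

Request:
arm_command:
  commands:
    - [0,0,0.01,0,0,5,-1]
    - [0,0,0.01,0,0,10,-1]
    - [0,0,0.02,0,0,15,-1]

```text
time: 10.22
position: [0.6172, -0.0866, 0.058]
tcp_rot: [179.9, 0.0, 57.5]
ft_force: [-1.3, -1.7, 6.4]
opening: 0.0398
grip_force: 30.0
```

```bash
python3 -c "
from h import *
to(.6165,-.0865,.059,57.3)"
```

```text
t 10.225 pos [ 0.6172 -0.0866  0.058 ] [1.7989e+02 5.0000e-02 5.7490e+01] q6 14.2 F [-1.27 -1.72  6.39] Mz 0.081 op 0.0398 29.99963253736496
cm [-0.03 -0.07 -0.1 ] deg [0.11 0.05 0.19]
```

Request:
arm_command:
  commands:
    - [0,0,0.01,0,0,4,-1]
    - [0,0,0.01,0,0,8,-1]
    - [0,0,0.02,0,0,12,-1]

```text
time: 10.6
position: [0.6171, -0.0865, 0.0578]
tcp_rot: [179.9, 0.0, 45.5]
ft_force: [-2.7, -1.6, 7.6]
opening: 0.0395
grip_force: 30.0
```

```bash
python3 -c "
from h import *
to(.6165,-.0865,.059,45.3)"
```

```text
t 10.6 pos [ 0.6171 -0.0865  0.0578] [1.7991e+02 3.0000e-02 4.5520e+01] q6 26.2 F [-2.74 -1.64  7.56] Mz 0.061 op 0.0395 30.00023603439331
cm [-0.04 -0.04 -0.12] deg [0.09 0.03 0.22]
```

Request:
arm_command:
  commands:
    - [0,0,0.01,0,0,4,-1]
    - [0,0,0.01,0,0,8,-1]
    - [0,0,0.02,0,0,12,-1]

```text
time: 10.98
position: [0.617, -0.0864, 0.0576]
tcp_rot: [179.9, 0.0, 33.5]
ft_force: [-1.9, -1.4, 8.1]
opening: 0.0392
grip_force: 30.0
```

```bash
python3 -c "
from h import *
to(.6165,-.0865,.059,33.3)"
```

```text
t 10.975 pos [ 0.617  -0.0864  0.0576] [1.7993e+02 2.0000e-02 3.3520e+01] q6 38.1 F [-1.86 -1.39  8.07] Mz 0.078 op 0.0392 30.000348687171936
cm [-0.05 -0.02 -0.14] deg [0.07 0.02 0.22]
```

Request:
arm_command:
  commands:
    - [0,0,0,0,0,3,-1]
    - [0,0,0,0,0,6,-1]
    - [0,0,0.01,0,0,9,-1]

```text
time: 11.35
position: [0.6169, -0.0863, 0.0575]
tcp_rot: [179.9, 0.0, 24.6]
ft_force: [-2.7, -0.1, 8.5]
opening: 0.0397
grip_force: 30.0
```

```bash
python3 -c "
from h import *
to(.6165,-.0865,.059,24.3)"
```

```text
t 11.35 pos [ 0.6169 -0.0863  0.0575] [1.7994e+02 1.0000e-02 2.4560e+01] q6 47.1 F [-2.7  -0.05  8.46] Mz 0.068 op 0.0397 30.000858306884766
cm [-0.05  0.   -0.15] deg [0.06 0.01 0.26]
```

Request:
arm_command:
  commands:
    - [0,0,0,0,0,3,-1]
    - [0,0,0,0,0,6,-1]
    - [0,0,0.01,0,0,9,-1]

```text
time: 11.72
position: [0.6169, -0.0862, 0.0574]
tcp_rot: [180.0, 0.0, 15.6]
ft_force: [-2.2, -0.5, 8.9]
opening: 0.0396
grip_force: 30.0
```

```bash
python3 -c "
from h import *
to(.6165,-.0865,.059,15.3)
c=wrist();save('w6',c['color'])"
```

```text
t 11.725 pos [ 0.6169 -0.0862  0.0574] [179.95   0.    15.56] q6 56.1 F [-2.21 -0.53  8.92] Mz 0.089 op 0.0396 30.00081181526184
cm [-0.05  0.02 -0.16] deg [0.05 0.   0.26]
```

View pics/w6.png

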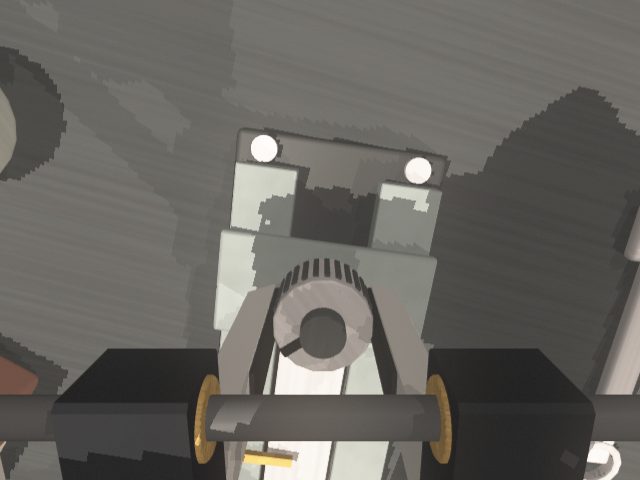

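Request:
arm_command:
  commands:
    - [0,0,0,0,0,2,-1]
    - [0,0,0,0,0,4,-1]
    - [0,0,0,0,0,4,-1]

```text
time: 12.15
position: [0.6176, -0.086, 0.0574]
tcp_rot: [179.9, -0.1, 11.7]
ft_force: [-0.0, 0.9, 5.9]
opening: 0.039
grip_force: 30.0
```

```bash
python3 -c "
from h import *
to(.6165,-.0865,.059,11.3)"
```

```text
t 12.15 pos [ 0.6176 -0.086   0.0574] [ 1.7992e+02 -1.1000e-01  1.1720e+01] q6 60.0 F [-0.02  0.94  5.93] Mz 0.514 op 0.039 30.001390278339386
cm [-0.12  0.03 -0.16] deg [ 0.08 -0.11  0.42]
```

Request:
arm_command:
  commands:
    - [0,0,0,0,0,2,-1]
    - [0,0,0.01,0,0,4,-1]
    - [0,0,0.01,0,0,4,-1]

```text
time: 12.52
position: [0.6181, -0.0859, 0.0574]
tcp_rot: [179.9, -0.2, 7.6]
ft_force: [2.8, 1.4, 5.8]
opening: 0.0397
grip_force: 30.0
```

```bash
python3 -c "
from h import *
to(.6165,-.0865,.059,7.3)"
```

```text
t 12.525 pos [ 0.6181 -0.0859  0.0574] [179.93  -0.2    7.59] q6 64.1 F [2.78 1.37 5.8 ] Mz 0.484 op 0.0397 30.002322793006897
cm [-0.17  0.04 -0.16] deg [ 0.07 -0.2   0.29]
```

Request:
arm_command:
  commands:
    - [0,0,0,0,0,2,-1]
    - [0,0,0.01,0,0,4,-1]
    - [0,0,0.01,0,0,4,-1]

```text
time: 12.9
position: [0.6177, -0.0859, 0.0574]
tcp_rot: [179.9, -0.1, 3.6]
ft_force: [0.6, 0.3, 8.1]
opening: 0.0396
grip_force: 30.0
```

```bash
python3 -c "
from h import *
to(.6165,-.0865,.059,3.3)"
```

```text
t 12.9 pos [ 0.6177 -0.0859  0.0574] [ 1.7994e+02 -1.3000e-01  3.6000e+00] q6 68.1 F [0.65 0.32 8.08] Mz 0.414 op 0.0396 30.002841353416443
cm [-0.13  0.05 -0.16] deg [ 0.06 -0.13  0.3 ]
```

```bash
cat >> h.py <<'E'
def mark(c,ztop):
    # polar sample of the nut's top face about TCP axis-located ring, dark-line angle (world)
    s=arm.get_state();ctr=np.array([*s["position"][:2],ztop])
    im=c["color"].max(2).astype(np.float32);yw=s["tcp_rot"][2]
    a=np.arange(0,360,.5);prof=[]
    for th in a:
        t=np.radians(th+yw);v=[]
        for r in np.arange(.0115,.0165,.001):
            u,w=proj(c,ctr+r*np.array([cos(t),sin(t),0]));v.append(cv2.getRectSubPix(im,(1,1),(u,w))[0,0])
        prof.append(np.mean(v))
    prof=np.array(prof);k=np.where(prof<np.median(prof)*.65)[0]
    print("mark: tool-frame ang (ccw from tool x, top view)",np.degrees(np.angle(np.exp(1j*np.radians(a[k])).mean())),"n",len(k),"spread",a[k].min() if len(k) else 0,a[k].max() if len(k) else 0,"yaw",yw)
E
python3 - <<'E'
from h import *
c=wrist();mark(c,.0645)
im=cv2.imread("pics/w6.png")[:,:,::-1];c2=dict(c,color=np.ascontiguousarray(im));mark(c2,.0645)
E
```

```text
mark: tool-frame ang (ccw from tool x, top view) 135.50000000000003 n 33 spread 127.5 143.5 yaw 3.602927266634475
mark: tool-frame ang (ccw from tool x, top view) 122.0 n 33 spread 114.0 130.0 yaw 3.602927266634475
```

Request:
arm_command:
  commands:
    - [0,0,-0.01,0,0,-9,-1]
    - [0,0,-0.03,0,0,-18,-1]
    - [0,0,-0.04,0,0,-27,-1]
    - [0,0,-0.05,0,0,-36,-1]
    - [0,0,-0.06,0,0,-45,-1]

```text
time: 13.58
position: [0.6177, -0.0859, 0.058]
tcp_rot: [179.9, -0.1, 48.8]
ft_force: [0.7, 1.6, 8.0]
opening: 0.0396
grip_force: 30.0
```

Request:
arm_command:
  commands:
    - [0,0,-0.01,0,0,-9,-1]
    - [0,0,-0.03,0,0,-18,-1]
    - [0,0,-0.04,0,0,-27,-1]
    - [0,0,-0.05,0,0,-36,-1]
    - [0,0,-0.06,0,0,-45,-1]

```text
time: 14.2
position: [0.6177, -0.0859, 0.0586]
tcp_rot: [179.9, 0.0, 93.8]
ft_force: [0.3, 2.0, 8.0]
opening: 0.0396
grip_force: 30.0
```

```bash
python3 - <<'E'
from h import *
to(.6165,-.0865,.059,93.6)
c=wrist();mark(c,.0657);save("w7",c["color"])
E
```

```text
t 14.2 pos [ 0.6177 -0.0859  0.0586] [1.7987e+02 1.0000e-02 9.3780e+01] q6 -22.1 F [0.34 2.01 7.97] Mz -0.154 op 0.0396 30.003381371498108
cm [-0.05 -0.12 -0.04] deg [0.13 0.01 0.18]
mark: tool-frame ang (ccw from tool x, top view) 171.25 n 182 spread 126.0 216.5 yaw 94.01564791189203
```

View pics/w7.png

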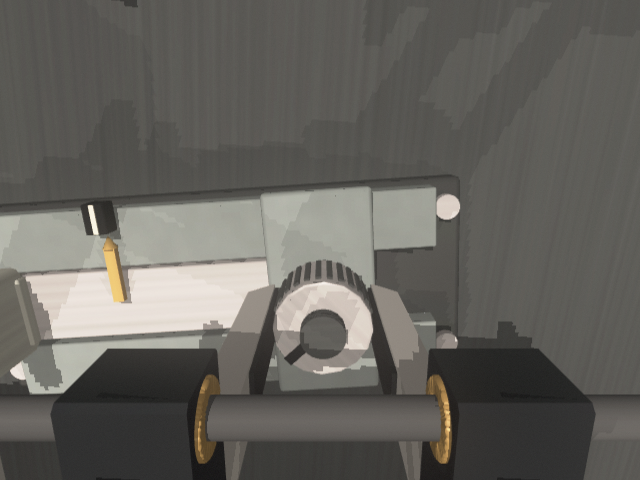

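```bash
sed -i 's/np.median(prof)\*.65/(prof.min()+25)/' h.py; python3 - <<'E'
from h import *
c=wrist();mark(c,.0657);s=arm.get_state();print(s["tcp_rot"],s["qd"].round(2))
E
```

```text
mark: tool-frame ang (ccw from tool x, top view) 136.75 n 30 spread 129.5 144.0 yaw 93.63165575221778
[1.79867307e+02 1.71476304e-02 9.36316558e+01] [ 0.1   0.08 -0.05 -0.08  0.05  3.68]
```

Request:
arm_command:
  commands:
    - [0,0,0,0,0,0,-1]
    - [0,0,0,0,0,0,-1]
    - [0,0,0,0,0,0,-1]

```text
time: 14.68
position: [0.6177, -0.0859, 0.0586]
tcp_rot: [179.9, 0.0, 93.5]
ft_force: [0.3, 1.9, 7.2]
opening: 0.0398
grip_force: 30.0
```

```bash
python3 - <<'E'
from h import *
s=arm.get_state();print(s["tcp_rot"],s["qd"].round(2),s["grip_force"],s["ft_force"]);print(arm.hand_in())
E
```

```text
[1.79871716e+02 2.04267816e-02 9.35247179e+01] [-0.03  0.07  0.06 -0.02 -0.01 -0.12] 30.004143118858337 [0.28771896 1.94942086 7.21644984]
the job is handed in; nothing more can be done
None
```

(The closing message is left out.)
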